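# Hook the ferrule basket out of the dip tank

### The arm

A 6-joint arm with a two-finger parallel gripper is mounted at the origin on the work surface; the furniture and walls round the work are solid. World frame = base frame: x ahead of the robot, y to its left, z up, the work surface at z = 0. Lengths are in m, angles in degrees, forces in N, time in s.
With the tool pointing down it reaches from about 0.4 to 0.825 m from the base axis. Payload 7 kg.
Tool frame: the origin (TCP) lies midway between the tips of the shut fingers; the grasp point (between the pads) lies 19 mm behind it; z points along the fingers, y is the line along which they close (so a half turn about z gives the same grasp; the last joint's range is limited). The gripper opens to 88 mm and grips with 3 to 60 N. Pads are 19 mm wide; open, the fingers measure 130 mm over their backs; the gripper's body (78 mm by 193 mm) begins 47 mm behind the grasp point.
Start: joints at [-51.618, 20.546, 0.682, 0, -70.136, -16.507], TCP at [0.251, -0.626, 0.227] pointing down, gripper open.
Joint ranges: [-176.03, 176.03], [-82.01, 121.73], [-58.28, 71.71], [-173.87, 95.51], [-174.79, -0.11], [-173.66, 173.66]. Speed limits (degrees/s): [136.94, 136.94, 172.46, 180, 180, 180].

### API

Orientations are given as [roll, pitch, yaw] about the fixed x, y, z axes, in that order (R = Rz(yaw) Ry(pitch) Rx(roll)).
In Python, from plant import telemetry, viewer, workorder gives the robot as it stands. The module is installed in compiled form; this text tells all that it offers.
- The arm moves only by the tool carry_out, never from a script. Its argument "rows" is a list of rows, each a list of 6 numbers: the shift along the tool's x, y, z in m, then the turn, a rotation vector about the tool's x, y, z in rad. In form: [[tx, ty, tz, ax, ay, az], ...]. A call has 1 to 8 rows; each row is the pose to reach, as a shift and turn from the pose commanded when the call began, along the tool's axes at that moment; what a row does not reach only later rows make up. A row lasts 1/8 s, in which the tool goes at most 62.5 mm and 10.7 degrees, less where a joint would pass 70% of its speed; a pose out of reach is approached as far as the arm can. A call with a gripper value outside its range is refused whole. "grip" is the gripper's target within -1 to 1 (fully open at 1, half-way at 0, shut at -1), set as the call begins (left out, the last holds). The fingers move at their own pace and stop on an object; the grip force is fixed at half the most. Time passes only in rows, so rows that repeat a pose let the fingers close. It gives the time, the measured TCP pose, the force, the opening and the grip force at its end, in the units of the state.
- telemetry.get_obs(): the state, without advancing time (a new reading comes with each control period).
- viewer.snapshot(name): name is "side" or "top"; returns the picture (420x560x3 uint8, red, green, blue); there is no depth.
- viewer.camera_info(name): a dict with "intrinsics" (3x3 intrinsics, pixels), "extrinsics" (4x4, takes a point from camera to world coordinates). Camera axes: x right, y down, z forward; pixel columns grow to the right and rows downward; lengths in m; the calibration is good to about 2 mm. A picture is of the moment at which its call begins. camera_info takes no time and is no camera call.
- workorder.close_job(): hands the job in; it is judged then, once.
The state is a dict: "clock": time; "joint_pos": joint angles; "qvel": joint speeds; "tau": joint torques, N m; "tool_pos": TCP position; "orientation": TCP orientation; "force": force on the tool from outside, world axes, zero at the start; "moment": the same for the moment, N m; "opening": finger opening in m; "gripper_force": force on a finger pad.
Only numpy, scipy, OpenCV 4.12 (cv2) and the standard library are available. Lean on these libraries where they do the work, as an engineer would, in place of code of your own. Each camera call takes 0.05 s, during which the arm holds its last target. There are 200 camera calls.

### The job

Take the hook rod from its wooden stand by its square handle and use it to unhang the wire basket of brass ferrules from inside the deep metal dip tank, then stand the basket upright and flat in the blue drain tray. Touch the basket only with the hook, never with the gripper, and keep it upright so that nothing spills, without dropping or flinging it. Finally put the hook rod back into its stand, fully home, and leave the glue bottle and the offcut standing beside the work as they are.

Things in the scene. Friction and masses are not known exactly. Their poses are not given: they have to be found in the camera images.
- dip_tank: Fixed open-topped bright metal tank, outside 118 (its x) x 88 (its y) x 140 mm high, walls and floor 4 mm. Origin: centre of the underside, z up; its yaw is within 0.6 rad of the world's. The basket hangs inside on two arms on the +x wall. Way out: raise it 15 to 22 mm, move it toward the tank's -x by about 50 mm (bail at x = -22 mm), then raise it straight up.
- hanger_notch (a point): Between the notches of the two dark hanger arms, on tank x = +28 mm, y = 0, height 71 mm. The arms are 5 mm round bar at y = -17 and +17 mm, from the tank's +x wall down to the notch, then up to tips that end at x = +16 mm, 82 mm above the bench. The bail lies in both notches. A basket raised over 28 mm before it is clear of the arms strikes them with its rim.
- basket: Loose wire basket with brass ferrules fixed in it, 44 (x) x 60 (y) x 28 mm high, about 0.12 kg. Origin: centre of its underside, z up; it hangs with its axes parallel to the tank's, its underside about 12 mm above the bench, and swings when hung or carried; the swing dies out within about a second. Rigid red bail in its y-z plane, see bail_top.
- bail_top (a point): Apex of the basket's red bail, centre line of its 5 mm round bar, 71 mm above the underside. Legs at y = -28 and +28 mm rise to a level bar at 64 mm, kinked up between y = -11 and +11 mm to this apex. The arms hold the level parts; the hook goes under the apex.
- hook_rod: Loose rod, about 0.12 kg, 155 mm tall, upright in the stand. Origin: on the shank's axis at the hook's lowest point, z up. 6 mm round steel shank, turning at the foot to +x into a J hook: run at z = 0 to 6 mm, tip at x = +22 mm ending at z = 17 mm; whole hook x = -3 to +25, y = -3 to +3 mm. Brass collar 36 mm across, z = 88 to 92 mm. Square handle 24 x 24 mm, sides along x and y, z = 92 to 152 mm.
- hook_seat (a point): Where a hung bail's centre line lies in the hook: 9 mm above the rod's origin, about x = +11 mm (it can slide from x = 6 to 16 mm) between shank and tip.
- hook_stand: Fixed dark wooden block, 80 (x) x 60 (y) x 98 mm high. Origin: centre of the underside. A slot 45 x 17 mm with chamfered mouth, centre at x = +11 mm, long side along x, goes down through it. Fully home, the rod's shank is on the stand's axis, its hook toward +x, its collar on the block's top and so its origin 10 mm above the bench. Yaw within 0.5 rad of the world's.
- drain_tray: Fixed shallow blue tray, outside 120 (x) x 100 (y) x 10 mm high, walls and floor 4 mm. Origin: centre of the underside; a basket standing in it has its underside 4 mm above the bench.
- glue_bottle: Loose white squeeze bottle of wood glue with a yellow nozzle, 58 mm across, 185 mm tall. Origin: centre of its underside. A bystander that must stay standing where it is.
- standing_offcut: Loose block of wood stood on end, 45 x 32 mm, 90 mm tall. Origin: 45 mm above the bench, at the middle of one broad side; its own y axis stands upright. A bystander that must stay standing where it is.
Mind the look-alikes: they are no part of the job. What is shaped like the hook_stand but red is not meant.

How it is judged (in metres and radians):
On the way, in this order (a step that is already met when the one before it is completed fails the run):
1. the basket hangs on the hook, lifted clear above the tank (height (world z) of basket above 0.141 m and contact force between hook_rod and basket above 0.3 N), for 0.1 s.
2. the basket stands flat in the drain tray, at rest (z of basket in the frame of drain_tray between 0 and 0.009 m and horizontal distance between basket and drain_tray below 0.045 m and angle between basket's own z axis and vertical below 0.1 rad and contact force between basket and drain_tray above 0.3 N and linear speed of basket below 0.03 m/s), for 0.2 s.
At the end, for the whole second after the job is handed in: The basket stands upright (within 0.1 rad) on the drain tray's floor, its centre within 45 mm of the tray's, at rest; the hook rod is off the basket and back in its stand, upright within 0.12 rad, its collar within 4 mm of the block's top, at rest (z of basket in the frame of drain_tray between 0 and 0.009 m and horizontal distance between basket and drain_tray below 0.045 m and angle between basket's own z axis and vertical below 0.1 rad and linear speed of each of basket, hook_rod below 0.02 m/s and z of hook_rod in the frame of hook_stand below 0.014 m and horizontal distance between hook_rod and hook_stand below 0.02 m and angle between hook_rod's own z axis and vertical below 0.12 rad and contact force between hook_rod and basket below 0.05 N); the robot touches nothing.
It fails at once if the gripper or arm touches the basket (contact force between any of the fingers, the arm and basket above 0.5 N).
It fails at once if the basket is tipped (over 0.7 rad) and spills (angle between basket's own z axis and vertical above 0.7 rad).
It fails at once if the basket is dropped or flung (over 0.7 m/s) (linear speed of basket above 0.7 m/s).
It fails at once if the glue bottle is pushed over 25 mm or tipped (distance of glue_bottle from where it was at the start of the episode above 0.025 m or angle between glue_bottle's own z axis and vertical above 0.3 rad).
It fails at once if the standing offcut is pushed over 25 mm or tipped (distance of standing_offcut from where it was at the start of the episode above 0.025 m or angle between standing_offcut's own y axis and vertical above 0.3 rad).
It also fails if it takes over 64 s, if anything falls off the work surface, if the arm or the gripper's body presses on something with over 40 N, if the wrist force passes 120 N, or if a joint passes its speed limit or range.

## Working session

There is one attempt and no reset: what is moved stays moved. The work goes in short steps, Python scripts to look and compute and a tool call to move; the robot and the scene stay as the last step left them, time stands still between calls to the robot, and variables do not carry over. Pictures are saved under pics/ and viewed, at most 12 in all, crops included, and the job is handed in when it is done.

Besides the shell and the picture viewer there is one more tool, called after "Request:" as name(argument=value, ...), one argument or row to a line, values as JSON. carry_out: Moves the arm, as the interface text tells. Its arguments: {"type":"object","properties":{"rows":{"type":"array"},"grip":{"type":"number"}},"required":["rows"]}

```bash
mkdir -p pics && python3 - <<'E'
from plant import telemetry, viewer
import cv2, numpy as np
np.set_printoptions(precision=4,suppress=True)
print(telemetry.get_obs())
for n in("side","top"):
    im=viewer.snapshot(n); cv2.imwrite(f"pics/{n}0.png",im[:,:,::-1]); 
    c=viewer.camera_info(n); print(n,np.array(c["intrinsics"]),np.array(c["extrinsics"]))
E
```

```text
{'clock': 0.0, 'joint_pos': array([-51.6161,  20.593 ,   0.6361,  -0.0191, -70.1346, -16.5087]), 'qvel': array([-0.0083, -0.0305,  0.0053, -0.0316,  0.0863, -0.0542]), 'tau': array([  0.001 , -58.272 ,  29.3049,   6.9973,   0.0067,  -0.0002]), 'tool_pos': array([ 0.2513, -0.626 ,  0.2256]), 'orientation': array([ 179.9071,   -0.0088, -158.1314]), 'force': array([0.824 , 0.1489, 0.0948]), 'moment': array([ 0.0274,  0.0151, -0.0016]), 'gripper_force': 0.0, 'opening': 0.08763160520128671}
side [[480.9566   0.     280.0389]
 [  0.     480.9566 212.5651]
 [  0.       0.       1.    ]] [[ 0.9998  0.0214 -0.0064  0.5306]
 [ 0.0174 -0.5657  0.8244 -0.7585]
 [ 0.014  -0.8243 -0.566   0.5972]
 [ 0.      0.      0.      1.    ]]
top [[387.9864   0.     281.716 ]
 [  0.     387.9864 209.0521]
 [  0.       0.       1.    ]] [[-0.0002 -0.9938  0.1108  0.4537]
 [-0.9999  0.0019  0.0149  0.0072]
 [-0.015  -0.1108 -0.9937  0.9841]
 [ 0.      0.      0.      1.    ]]
```

View pics/side0.png

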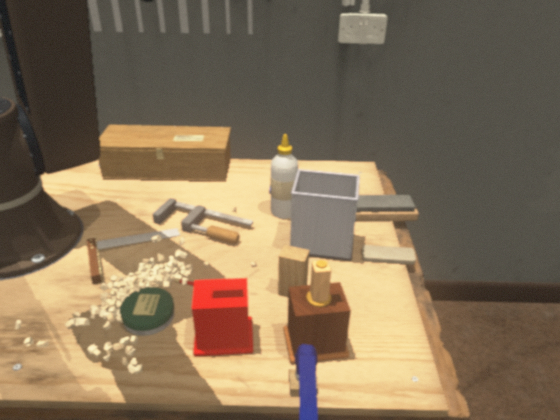

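View pics/top0.png

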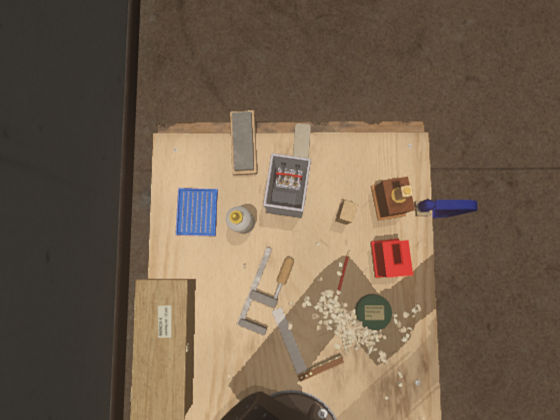

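The side view shows the brown stand with the rod at about (318,300), the red look-alike at (222,315), the tank at (325,212), the bottle at (285,185) and the offcut at (293,270). The top view shows the brown stand at (393,197), the red block at (391,257), the tank at (288,185), the blue tray at (197,212), the bottle at (239,219) and the offcut at (346,211). A blue clamp-like handle sits at (450,208).

Things that could be taken for the hook stand: the brown block at top (393,197), the red block at (391,257) and the offcut at (346,211). I choose the brown one with the handle in it and will check it in a crop.

```bash
python3 - <<'E'
import cv2, numpy as np
t=cv2.imread("pics/top0.png"); s=cv2.imread("pics/side0.png")
f=lambda im,x,y,w,h,k: cv2.resize(im[y:y+h,x:x+w],None,fx=k,fy=k,interpolation=cv2.INTER_CUBIC)
a=f(t,360,165,80,60,5); b=f(t,250,145,80,80,5)  #400x300, 400x400
b=f(t,255,148,66,75,5.33)
c=f(s,270,240,100,125,4); d=f(t,165,180,100,60,4)
out=np.zeros((600,800,3),np.uint8)
def put(i,x,y): 
    h=min(i.shape[0],600-y);w=min(i.shape[1],800-x); out[y:y+h,x:x+w]=i[:h,:w]
put(f(t,360,165,80,60,5),0,0)
put(f(t,255,150,60,70,5),400,0)
put(f(t,165,180,100,60,4),0,300)
put(f(s,280,250,80,50,5),400,350)
cv2.imwrite("pics/c1.png",out)
E
```

```text
(no output)
```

View pics/c1.png

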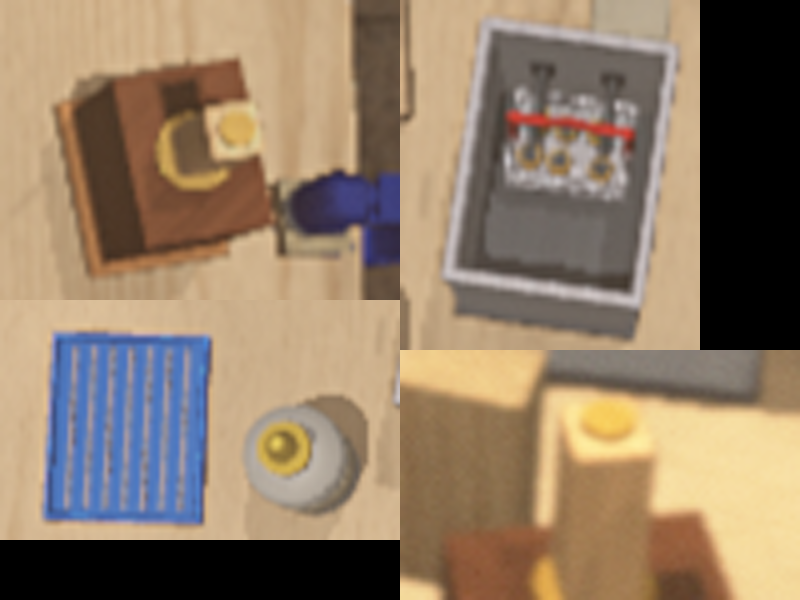

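The crop confirms it: brown block, brass collar and pale square handle, with the slot running up-left toward +x. The red bail is in the tank at the upper (+x) wall, and the tray and bottle are clear. Next I compute poses.

```bash
cat > h.py <<'E'
import numpy as np, cv2
from plant import viewer, telemetry
from scipy.spatial.transform import Rotation as R
np.set_printoptions(precision=4,suppress=True)
def ray(n,p,z):
    c=viewer.camera_info(n);K=np.array(c["intrinsics"]);E=np.array(c["extrinsics"])
    d=E[:3,:3]@np.linalg.solve(K,np.c_[np.atleast_2d(p),np.ones(len(np.atleast_2d(p)))].T)
    o=E[:3,3]; return (o[:,None]+d*((z-o[2])/d[2])).T
def proj(n,P):
    c=viewer.camera_info(n);K=np.array(c["intrinsics"]);E=np.array(c["extrinsics"])
    q=K@(E[:3,:3].T@(np.atleast_2d(P)-E[:3,3]).T); return (q[:2]/q[2]).T
def crop(p,x0,y0,k,ox=0,oy=0):
    p=np.array(p,float)-[ox,oy]; return (p+.5)/k-.5+[x0,y0]
E
python3 - <<'E'
from h import *
def box(nm,p,z):
    # corners order: TL(+x,+y) TR(+x,-y) BR(-x,-y) BL(-x,+y) for top view
    P=ray("top",p,z)[:,:2]; c=P.mean(0)
    ux=(P[0]+P[1]-P[2]-P[3])/2; uy=(P[0]+P[3]-P[1]-P[2])/2
    print(nm,"c",c,"Lx",np.linalg.norm(ux),"Ly",np.linalg.norm(uy),"yaw",np.degrees([np.arctan2(ux[1],ux[0]),np.arctan2(-uy[0],uy[1])]))
box("stand",crop([(113,82),(240,58),(270,220),(145,247)],360,165,5),.098)
box("handle",crop([(203,105),(252,98),(262,150),(212,160)],360,165,5),.162)
box("tank",crop([(482,18),(678,45),(640,305),(445,277)],255,150,5,400,0),.14)
box("tray",crop([(55,332),(211,337),(203,523),(46,520)],165,180,4,0,300),.01)
print("bail ends",ray("top",crop([(508,118),(635,135),(569,123)],255,150,5,400,0),.078))
print("bottle",ray("top",crop([(285,447)],165,180,4,0,300),.183))
print("offcut ~",ray("top",[(347,207)],.09))
E
```

```text
stand c [ 0.5847 -0.2467] Lx 0.07680731325385623 Ly 0.059194723258636714 yaw [ 8.7296 11.3872]
handle c [ 0.5852 -0.2458] Lx 0.023324364521840744 Ly 0.021457137551283804 yaw [7.9209 9.6896]
tank c [0.6086 0.0085] Lx 0.11726846343988923 Ly 0.08714482060984596 yaw [-8.2066 -8.2871]
tray c [0.5565 0.2369] Lx 0.11908840255791306 Ly 0.09954188551516022 yaw [-1.2159 -1.5743]
bail ends [[ 0.6404  0.0338  0.078 ]
 [ 0.632  -0.0264  0.078 ]
 [ 0.6379  0.0049  0.078 ]]
bottle [[0.5279 0.1144 0.183 ]]
offcut ~ [[ 0.5578 -0.1306  0.09  ]]
```

```bash
cat >> h.py <<'E'
def go(x,y,z,yaw,n=8):
    """rows from the measured pose to target TCP, tool down"""
    o=telemetry.get_obs(); R0=R.from_euler("xyz",o["orientation"],degrees=True)
    Rt=R.from_euler("xyz",[180,0,yaw],degrees=True)
    t=R0.inv().apply(np.array([x,y,z])-o["tool_pos"]); a=(R0.inv()*Rt).as_rotvec()
    print("tcp",o["tool_pos"],o["orientation"],"t",o["clock"],"F",o["force"],"| full row:",np.round(np.r_[t,a],4))
E
python3 - <<'E'
from h import *
go(.585,-.246,.26,-80.5)
# clamp: near end top (420..,205) / side top (307,348)
for z in (.0,.05,.1,.15,.2): print(z,ray("top",[(420,207),(475,208)],z)[:,:2].ravel(),ray("side",[(307,348),(307,415)],z)[:,:2].ravel())
E
```

```text
tcp [ 0.2513 -0.626   0.2257] [ 179.9118   -0.008  -158.1322] t 0.1 F [ 0.1301 -0.5576 -0.4131] | full row: [-0.4512  0.2284 -0.034   0.0014  0.0009 -1.3549]
0.0 [ 0.568  -0.3294  0.5651 -0.4679] [ 0.5723 -0.2596  0.569  -0.374 ]
0.05 [ 0.5622 -0.3123  0.5595 -0.4438] [ 0.5688 -0.3014  0.5657 -0.4062]
0.1 [ 0.5564 -0.2952  0.5538 -0.4197] [ 0.5653 -0.3431  0.5625 -0.4384]
0.15 [ 0.5506 -0.2781  0.5482 -0.3955] [ 0.5618 -0.3849  0.5593 -0.4706]
0.2 [ 0.5447 -0.261   0.5425 -0.3714] [ 0.5583 -0.4267  0.5561 -0.5028]
```

Request:
carry_out(
  rows=[
    [-0.056,0.028,-0.004,0,0,-0.17],
    [-0.113,0.057,-0.008,0,0,-0.34],
    [-0.17,0.086,-0.012,0,0,-0.51],
    [-0.226,0.114,-0.017,0,0,-0.68],
    [-0.282,0.143,-0.021,0,0,-0.85],
    [-0.338,0.171,-0.025,0,0,-1.02],
    [-0.395,0.2,-0.03,0,0,-1.19],
    [-0.451,0.228,-0.034,0,0,-1.355],
  ],
  grip=1,
)

```text
clock: 1.1
tool_pos: [0.5817, -0.2498, 0.2602]
orientation: [180.0, 0.0, -80.2]
force: [1.7, 0.4, 0.1]
opening: 0.0873
gripper_force: 0.0
```

```bash
python3 - <<'E'
from h import *
go(.585,-.246,.121,-80.5)
print(telemetry.get_obs()["joint_pos"])
im=viewer.snapshot("side")[200:350,230:430]; cv2.imwrite("pics/s2.png",cv2.resize(im[:,:,::-1],None,fx=4,fy=4,interpolation=2))
E
```

```text
tcp [ 0.5817 -0.2498  0.2602] [179.9902   0.0083 -80.1648] t 1.1 F [1.7293 0.3962 0.1417] | full row: [-0.0031 -0.0039  0.1392  0.0002  0.0001  0.0059]
[ -5.6056  15.5677  -2.0204  -0.0057 -72.4235  15.4426]
```

View pics/s2.png

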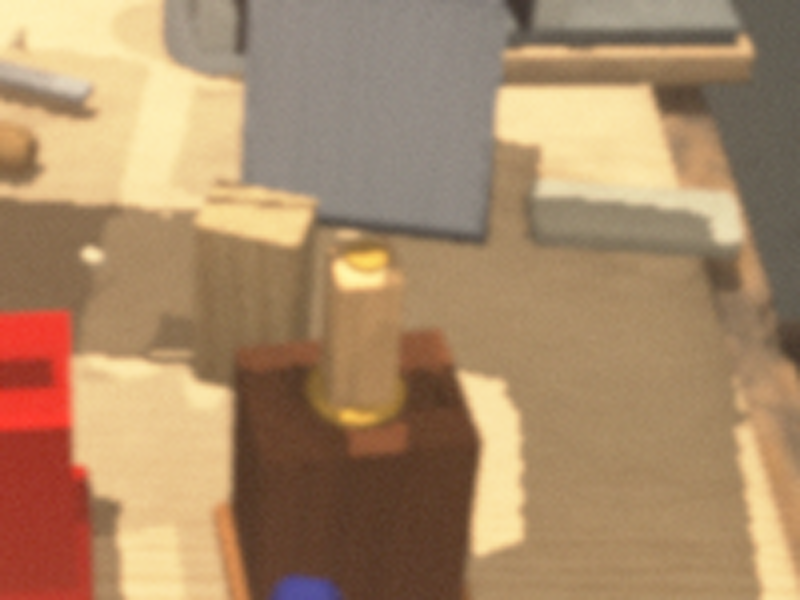

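The crop shows the handle standing in the brown block, with its cap at side pixel (321,264), the offcut at left and the gripper not in this crop. I'll check the handle position from the side ray.

```bash
python3 - <<'E'
from h import *
print(ray("side",[(321,264)],.165), proj("side",[.5817,-.2498,.26]), proj("top",[.5817,-.2498,.26]))
E
```

```text
[[ 0.5842 -0.2519  0.165 ]] [[323.6021 205.6768]] [[424.053  183.7996]]
```

Request:
carry_out(
  rows=[
    [-0.001,-0.0036,0.02,0,0,0.006],
    [-0.001,-0.0036,0.05,0,0,0.006],
    [-0.001,-0.0036,0.08,0,0,0.006],
    [-0.001,-0.0036,0.11,0,0,0.006],
    [-0.001,-0.0036,0.13,0,0,0.006],
    [-0.001,-0.0036,0.139,0,0,0.006],
    [-0.001,-0.0036,0.139,0,0,0.006],
  ],
)

```text
clock: 2.02
tool_pos: [0.5839, -0.2501, 0.1207]
orientation: [179.9, 0.0, -80.8]
force: [-0.2, 0.3, 0.2]
opening: 0.0875
gripper_force: 0.0
```

Request:
carry_out(
  rows=[
    [0,0,0,0,0,0],
    [0,0,0,0,0,0],
    [0,0,0,0,0,0],
    [0,0,0,0,0,0],
    [0,0,0,0,0,0],
    [0,0,0,0,0,0],
    [0,0,0,0,0,0],
    [0,0,0,0,0,0],
  ],
  grip=-1,
)

```text
clock: 3.02
tool_pos: [0.5842, -0.2501, 0.1211]
orientation: [-180.0, 0.0, -80.8]
force: [-0.1, 0.3, -0.5]
opening: 0.0239
gripper_force: 30.0
```

Request:
carry_out(
  rows=[
    [0,0,-0.01,0,0,0],
    [0,0,-0.03,0,0,0],
    [0,0,-0.055,0,0,0],
    [0,0,-0.08,0,0,0],
    [0,0,-0.105,0,0,0],
    [0,0,-0.13,0,0,0],
    [0,0,-0.15,0,0,0],
    [0,0,-0.16,0,0,0],
  ],
)

```text
clock: 4.03
tool_pos: [0.5844, -0.2501, 0.2829]
orientation: [-179.9, -0.0, -80.8]
force: [0.2, 0.6, -1.9]
opening: 0.024
gripper_force: 30.0
```

```bash
python3 - <<'E'
from h import *
c=np.array([.6086,.0085]);a=np.radians(-8.2)
T=lambda x,y=0:c+[x*np.cos(a)-y*np.sin(a),x*np.sin(a)+y*np.cos(a)]
print("pre",T(-14),"seat",T(17),"notch",T(28))
o=telemetry.get_obs();print(o["force"],o["opening"])
go(*T(-14),.281,-98.2)
im=viewer.snapshot("side"); p=proj("side",o["tool_pos"]-[0,0,.111])[0];print(p)
x,y=max(0,int(p[0])-70),max(0,int(p[1])-90)
a=cv2.resize(im[y:y+130,x:x+140],None,fx=4,fy=4,interpolation=2)[:,:,::-1]; cv2.imwrite("pics/s3.png",a); print(x,y)
E
```

```text
pre [-13.2483   2.0053] seat [17.4348 -2.4162] notch [28.3223 -3.9851]
[ 0.243   0.5575 -1.915 ] 0.024032450992584026
tcp [ 0.5844 -0.2501  0.2829] [-179.8902   -0.0356  -80.8324] t 4.025 F [ 0.243   0.5575 -1.915 ] | full row: [-4.4305 13.2966 -0.0263 -0.002  -0.0003  0.3031]
[321.3875 259.3161]
251 169
```

View pics/s3.png

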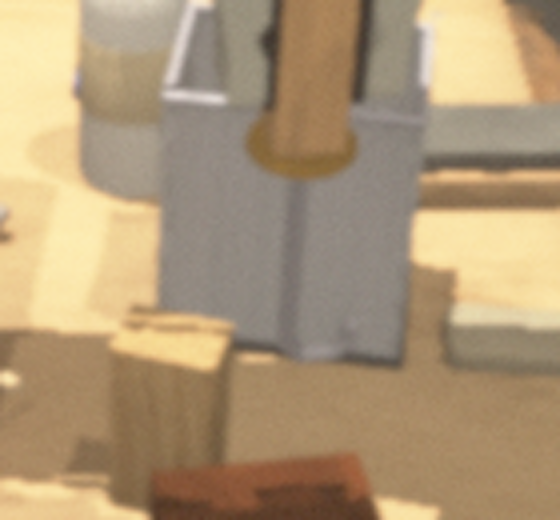

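The hook hangs free, upright in the gripper, with its foot at side pixel (323,258) against a predicted (321,259), so the grasp geometry holds. The waypoints need metres, so I recompute.

```bash
cat >> h.py <<'E'
def T(x,y=0):
    a=np.radians(-8.2); return np.array([.6086,.0085])+[x*np.cos(a)-y*np.sin(a),x*np.sin(a)+y*np.cos(a)]
E
python3 - <<'E'
from h import *
print(T(-.014),T(.017),T(.028)); go(*T(-.014),.281,-98.2)
E
```

```text
[0.5947 0.0105] [0.6254 0.0061] [0.6363 0.0045]
tcp [ 0.5846 -0.2503  0.2836] [-179.8564   -0.0679  -80.8245] t 4.075 F [ 0.1092 -0.1572 -0.3106] | full row: [-0.2558 -0.0516  0.0025 -0.0027 -0.0008  0.3033]
```

Request:
carry_out(
  rows=[
    [-0.02,-0.004,0,0,0,0.03],
    [-0.06,-0.012,0,0,0,0.07],
    [-0.1,-0.02,0,0,0,0.12],
    [-0.145,-0.029,0,0,0,0.17],
    [-0.19,-0.038,0,0,0,0.22],
    [-0.225,-0.045,0,0,0,0.26],
    [-0.246,-0.05,0,0,0,0.29],
    [-0.256,-0.0516,0.0,0,0,0.303],
  ],
)

```text
clock: 5.08
tool_pos: [0.594, 0.012, 0.2804]
orientation: [179.9, -0.0, -98.1]
force: [-0.8, 0.3, -1.6]
opening: 0.0242
gripper_force: 30.0
```

```bash
python3 - <<'E'
from h import *
im=viewer.snapshot("top"); cv2.imwrite("pics/t4.png",cv2.resize(im[140:240,230:350],None,fx=5,fy=5,interpolation=2)[:,:,::-1])
o=telemetry.get_obs();
for h in (.111,.111-.09): print(proj("top",o["tool_pos"]-[0,0,h]))
go(*T(-.014),.165,-98.2)
E
```

```text
[[285.0109 185.8776]]
[[284.6993 177.8026]]
tcp [0.5941 0.0123 0.2805] [179.9497  -0.0011 -98.1816] t 5.125 F [-0.2592  0.8352 -1.5462] | full row: [ 0.0017 -0.001   0.1155  0.0009 -0.      0.0003]
```

View pics/t4.png

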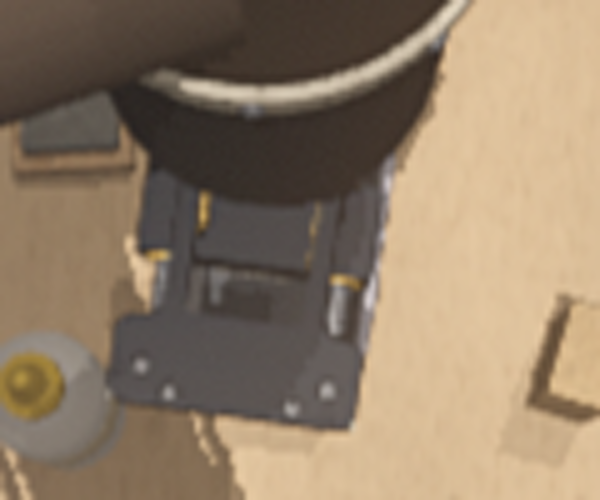

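The top view is blocked by the gripper. The body clears the bottle (nozzle at about (236,217)) in height, so I descend into the tank.

Request:
carry_out(
  rows=[
    [0.001,-0.001,0.01,0,0,0],
    [0.0015,-0.001,0.03,0,0,0],
    [0.0015,-0.001,0.05,0,0,0],
    [0.0015,-0.001,0.07,0,0,0],
    [0.0015,-0.001,0.09,0,0,0],
    [0.0015,-0.001,0.105,0,0,0],
    [0.0015,-0.001,0.115,0,0,0],
    [0.0015,-0.001,0.115,0,0,0],
  ],
)

```text
clock: 6.12
tool_pos: [0.5947, 0.0089, 0.1654]
orientation: [179.9, -0.0, -98.2]
force: [0.4, -0.3, -0.4]
opening: 0.0237
gripper_force: 30.0
```

```bash
python3 - <<'E'
from h import *
o=telemetry.get_obs();print(o["force"],o["moment"])
go(*T(.017),.165,-98.2)
E
```

```text
[ 0.3508 -0.3242 -0.3982] [-0.0278  0.1324  0.0259]
tcp [0.5947 0.0089 0.1654] [179.9307  -0.034  -98.2102] t 6.125 F [ 0.3508 -0.3242 -0.3982] | full row: [-0.0016 -0.0308  0.0004  0.0012 -0.0006 -0.0002]
```

Request:
carry_out(
  rows=[
    [-0.001,-0.005,0,0,0,0],
    [-0.0013,-0.012,0,0,0,0],
    [-0.0013,-0.019,0,0,0,0],
    [-0.0013,-0.026,0,0,0,0],
    [-0.0013,-0.031,0,0,0,0],
    [-0.0013,-0.031,0,0,0,0],
  ],
)

```text
clock: 6.88
tool_pos: [0.6262, 0.006, 0.1659]
orientation: [180.0, -0.0, -98.2]
force: [0.2, 0.3, -1.3]
opening: 0.0238
gripper_force: 30.0
```

```bash
python3 - <<'E'
from h import *
o=telemetry.get_obs();print(o["force"],o["moment"])
go(*T(.017),.165,-98.2)
a=viewer.snapshot("top")[130:230,240:340]; b=viewer.snapshot("side")[140:260,270:370]
f=lambda i:cv2.resize(i,(400,400),interpolation=2)[:,:,::-1]
cv2.imwrite("pics/t5.png",np.hstack([f(a),f(b)]))
print(proj("side",np.r_[T(.028),.083]),proj("top",np.r_[T(.028),.083]))
E
```

```text
[ 0.2163  0.298  -1.2907] [ 0.0596  0.1295 -0.0476]
tcp [0.6262 0.006  0.1659] [179.98    -0.0081 -98.2088] t 6.875 F [ 0.2163  0.298  -1.2907] | full row: [ 0.0001  0.0007  0.0009  0.0003 -0.0001 -0.0002]
[[338.5202 209.6722]] [[288.5541 174.4318]]
```

View pics/t5.png

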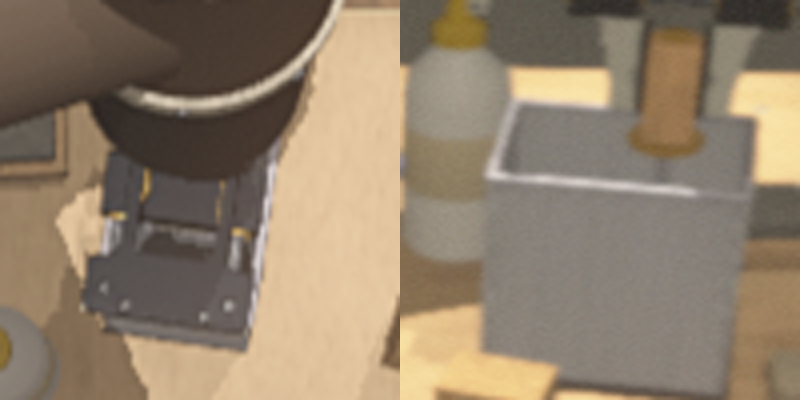

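No contact so far. The hook foot is out of sight in the tank and the shank enters at side pixel (336,183). I lift gently under the bail.

Request:
carry_out(
  rows=[
    [0,0,-0.006,0,0,0],
    [0,0,-0.012,0,0,0],
    [0,0,-0.018,0,0,0],
    [0,0,-0.022,0,0,0],
    [0,0,-0.026,0,0,0],
    [0,0,-0.031,0,0,0],
    [0,0,-0.036,0,0,0],
    [0,0,-0.039,0,0,0],
  ],
)

```text
clock: 7.98
tool_pos: [0.626, 0.0061, 0.2055]
orientation: [-180.0, 0.0, -98.2]
force: [0.4, -0.2, -2.5]
opening: 0.0237
gripper_force: 30.0
```

Request:
carry_out(
  rows=[
    [0,0,0,0,0,0],
    [0,0,0,0,0,0],
    [0,0,0,0,0,0],
    [0,0,0,0,0,0],
  ],
)

```text
clock: 8.48
tool_pos: [0.6259, 0.0061, 0.205]
orientation: [180.0, -0.0, -98.2]
force: [0.5, -0.3, -3.6]
opening: 0.0234
gripper_force: 30.0
```

```bash
python3 - <<'E'
from h import *
o=telemetry.get_obs();print(o["force"],o["moment"])
go(*T(-.033),.204,-98.2)
E
```

```text
[ 0.4832 -0.2803 -3.5992] [0.0081 0.1371 0.0017]
tcp [0.6259 0.0061 0.205 ] [179.9862  -0.006  -98.1917] t 8.475 F [ 0.4832 -0.2803 -3.5992] | full row: [ 0.0001  0.0504  0.001   0.0002 -0.0001  0.0001]
```

Request:
carry_out(
  rows=[
    [0,0.004,0,0,0,0],
    [0,0.01,0,0,0,0],
    [0,0.017,0,0,0,0],
    [0,0.024,0,0,0,0],
    [0,0.031,0,0,0,0],
    [0,0.038,0,0,0,0],
    [0,0.045,0,0,0,0],
    [0,0.05,0,0,0,0],
  ],
)

```text
clock: 9.48
tool_pos: [0.576, 0.0133, 0.2052]
orientation: [-180.0, 0.0, -98.2]
force: [-0.6, -0.4, -2.7]
opening: 0.0239
gripper_force: 30.0
```

Request:
carry_out(
  rows=[
    [0,0,0,0,0,0],
    [0,0,0,0,0,0],
    [0,0,0,0,0,0],
    [0,0,0,0,0,0],
    [0,0,0,0,0,0],
    [0,0,0,0,0,0],
    [0,0,0,0,0,0],
    [0,0,0,0,0,0],
  ],
)

```text
clock: 10.48
tool_pos: [0.5764, 0.0133, 0.2051]
orientation: [-180.0, -0.0, -98.2]
force: [0.3, 0.1, -2.2]
opening: 0.0241
gripper_force: 30.0
```

```bash
python3 - <<'E'
from h import *
go(*T(-.033),.34,-98.2)
E
```

```text
tcp [0.5764 0.0133 0.2051] [-179.9986   -0.0004  -98.1891] t 10.475 F [ 0.2521  0.0994 -2.2102] | full row: [ 0.0001  0.0005 -0.1349 -0.     -0.      0.0002]
```

Request:
carry_out(
  rows=[
    [0,0,-0.006,0,0,0],
    [0,0,-0.018,0,0,0],
    [0,0,-0.036,0,0,0],
    [0,0,-0.056,0,0,0],
    [0,0,-0.078,0,0,0],
    [0,0,-0.1,0,0,0],
    [0,0,-0.122,0,0,0],
    [0,0,-0.138,0,0,0],
  ],
)

```text
clock: 11.48
tool_pos: [0.5767, 0.0133, 0.3452]
orientation: [-179.9, 0.0, -98.2]
force: [1.2, 0.1, -3.1]
opening: 0.0239
gripper_force: 30.0
```

Request:
carry_out(
  rows=[
    [0,0,-0.004,0,0,0],
    [0,0,-0.004,0,0,0],
    [0,0,-0.004,0,0,0],
  ],
)

```text
clock: 11.85
tool_pos: [0.5761, 0.0133, 0.3462]
orientation: [179.9, -0.0, -98.2]
force: [0.2, -0.1, -2.8]
opening: 0.0238
gripper_force: 30.0
```

```bash
python3 - <<'E'
from h import *
go(.66,.06,.347,-98.2); go(.64,.237,.347,-91.4)
a=viewer.snapshot("side")[40:240,220:460]
cv2.imwrite("pics/s6.png",cv2.resize(a,None,fx=3,fy=3,interpolation=2)[:,:,::-1])
E
```

```text
tcp [0.5761 0.0133 0.3462] [179.9132  -0.0273 -98.1953] t 11.85 F [ 0.196  -0.1434 -2.776 ] | full row: [-0.0582 -0.0764 -0.001   0.0015 -0.0005  0.0001]
tcp [0.5761 0.0133 0.3462] [179.9132  -0.0273 -98.1953] t 11.85 F [ 0.196  -0.1434 -2.776 ] | full row: [-0.2306 -0.0314 -0.001   0.0015 -0.0004 -0.1186]
```

View pics/s6.png

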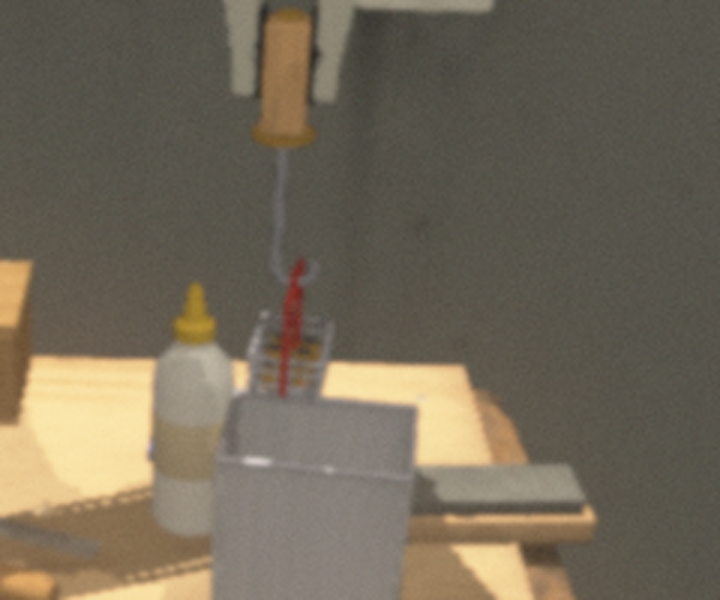

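The basket hangs upright on the hook, bail at side pixel (320,130), underside above the tank rim. I carry it round the +x side of the bottle.

Request:
carry_out(
  rows=[
    [-0.006,-0.003,0,0,0,0],
    [-0.02,-0.011,0,0,0,0],
    [-0.04,-0.022,0,0,0,0],
    [-0.062,-0.032,0,0,0,0],
    [-0.085,-0.04,0,0,0,0],
    [-0.108,-0.045,0,0,0,0],
    [-0.131,-0.045,0,0,0,0],
    [-0.154,-0.042,0,0,0,0],
  ],
)

```text
clock: 12.9
tool_pos: [0.64, 0.1614, 0.347]
orientation: [180.0, -0.0, -98.2]
force: [0.3, 0.2, -2.4]
opening: 0.0239
gripper_force: 30.0
```

Request:
carry_out(
  rows=[
    [-0.02,0.006,0,0,0,0],
    [-0.038,0.016,0,0,0,0],
    [-0.052,0.032,0,0,0,0],
    [-0.06,0.05,0,0,0,0],
    [-0.0635,0.069,0,0,0,0],
    [-0.0645,0.086,0,0,0,0],
    [-0.0647,0.098,0,0,0,0],
    [-0.0647,0.104,0,0,0,0],
  ],
)

```text
clock: 13.9
tool_pos: [0.5455, 0.2385, 0.3476]
orientation: [-180.0, 0.0, -98.2]
force: [-0.9, -0.1, -2.5]
opening: 0.0241
gripper_force: 30.0
```

Request:
carry_out(
  rows=[
    [0,0,0,0,0,0],
    [0,0,0,0,0,0],
    [0,0,0,0,0,0],
    [0,0,0,0,0,0],
    [0,0,0,0,0,0],
    [0,0,0,0,0,0],
    [0,0,0,0,0,0],
    [0,0,0,0,0,0],
  ],
)

```text
clock: 14.9
tool_pos: [0.5462, 0.2386, 0.3472]
orientation: [-180.0, 0.0, -98.2]
force: [0.2, -0.9, -3.1]
opening: 0.0239
gripper_force: 30.0
```

```bash
python3 - <<'E'
from h import *
go(.5456,.2386,.20,-98.2)
a=viewer.snapshot("side")[20:220,150:390]; b=viewer.snapshot("top")[140:300,100:292]
cv2.imwrite("pics/s7.png",np.hstack([cv2.resize(i,(400,333),interpolation=2) for i in (a,b)])[:,:,::-1])
E
```

```text
tcp [0.5462 0.2386 0.3472] [-179.9993    0.0014  -98.1934] t 14.9 F [ 0.193  -0.9472 -3.1313] | full row: [ 0.0001  0.0006  0.1472 -0.      0.      0.0001]
```

View pics/s7.png

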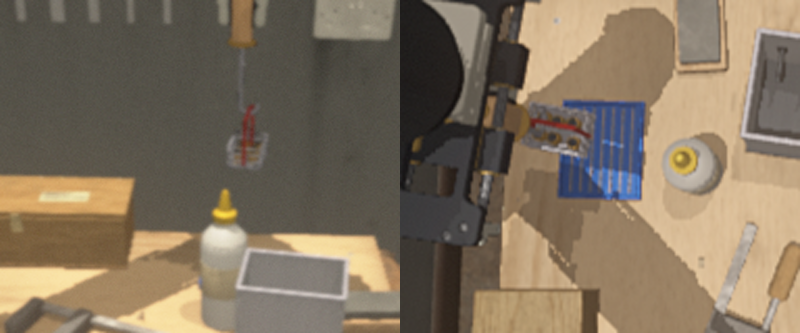

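The basket hangs level. In the top view it looks offset left of the tray, which parallax from its height explains. The tray is clear, so I lower it.

Request:
carry_out(
  rows=[
    [0,0,0.006,0,0,0],
    [0,0,0.022,0,0,0],
    [0,0,0.045,0,0,0],
    [0,0,0.07,0,0,0],
    [0,0,0.095,0,0,0],
    [0,0,0.12,0,0,0],
    [0,0,0.141,0,0,0],
    [0,0,0.152,0,0,0],
  ],
)

```text
clock: 16.0
tool_pos: [0.5454, 0.238, 0.1929]
orientation: [179.9, -0.1, -98.2]
force: [1.0, 0.7, -2.3]
opening: 0.0239
gripper_force: 30.0
```

Request:
carry_out(
  rows=[
    [0,0,0.001,0,0,0],
    [0,0,0.003,0,0,0],
    [0,0,0.006,0,0,0],
    [0,0,0.009,0,0,0],
    [0,0,0.012,0,0,0],
    [0,0,0.015,0,0,0],
    [0,0,0.018,0,0,0],
    [0,0,0.021,0,0,0],
  ],
)

```text
clock: 17.0
tool_pos: [0.5464, 0.2387, 0.1742]
orientation: [-180.0, 0.0, -98.2]
force: [-0.2, -0.1, -0.6]
opening: 0.0237
gripper_force: 30.0
```

Request:
carry_out(
  rows=[
    [0,0,0.001,0,0,0],
    [0,0,0.002,0,0,0],
    [0,0,0.002,0,0,0],
    [0,0,0.002,0,0,0],
    [0,0,0.002,0,0,0],
  ],
)

```text
clock: 17.62
tool_pos: [0.5463, 0.2386, 0.1722]
orientation: [-180.0, 0.0, -98.2]
force: [-0.1, -0.5, -0.5]
opening: 0.0236
gripper_force: 30.0
```

```bash
python3 - <<'E'
from h import *
go(.5456,.2386,.160,-98.2)
a=viewer.snapshot("side")[100:220,180:324]; b=viewer.snapshot("top")[160:260,130:250]
cv2.imwrite("pics/s8.png",np.hstack([cv2.resize(i,(400,333),interpolation=2) for i in (a,b)])[:,:,::-1])
E
```

```text
tcp [0.5463 0.2386 0.1722] [-179.9955    0.0073  -98.1926] t 17.625 F [-0.1003 -0.5454 -0.5169] | full row: [ 0.0001  0.0006  0.0122 -0.0001  0.0001  0.0001]
```

View pics/s8.png

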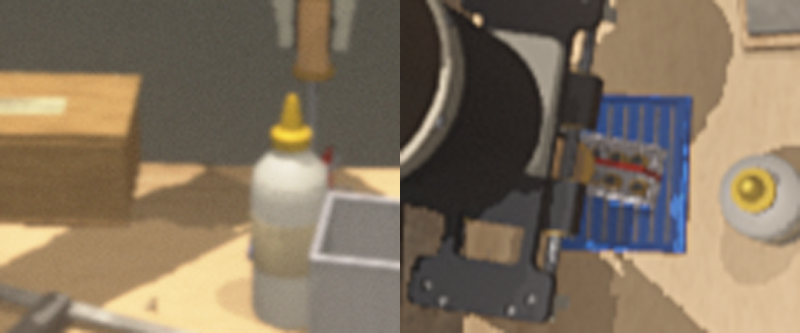

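The basket stands in the tray, about (192,210) in the top view, and the load is off the hook. I unhook by lowering, backing out along -x, then raising.

Request:
carry_out(
  rows=[
    [0,0,0.003,0,0,0],
    [0,0,0.007,0,0,0],
    [0,0,0.01,0,0,0],
    [0,0,0.012,0,0,0],
    [0,0,0.012,0,0,0],
  ],
)

```text
clock: 18.35
tool_pos: [0.5462, 0.2385, 0.1599]
orientation: [180.0, -0.0, -98.2]
force: [-0.5, -0.4, -0.8]
opening: 0.0246
gripper_force: 30.0
```

Request:
carry_out(
  rows=[
    [0,0.004,0,0,0,0],
    [0,0.01,0,0,0,0],
    [0,0.017,0,0,0,0],
    [0,0.024,0,0,0,0],
    [0,0.031,0,0,0,0],
    [0,0.038,0,0,0,0],
    [0,0.043,0,0,0,0],
    [0,0.043,0,0,0,0],
  ],
)

```text
clock: 19.35
tool_pos: [0.5034, 0.2448, 0.1603]
orientation: [-180.0, 0.0, -98.2]
force: [-0.5, 0.7, -1.5]
opening: 0.0236
gripper_force: 30.0
```

```bash
python3 - <<'E'
from h import *
go(.5028,.2448,.33,-98.2)
E
```

```text
tcp [0.5034 0.2448 0.1603] [-179.9949    0.0086  -98.1668] t 19.35 F [-0.4931  0.6822 -1.4576] | full row: [ 0.0001  0.0006 -0.1697 -0.0001  0.0002  0.0006]
```

Request:
carry_out(
  rows=[
    [0,0,-0.008,0,0,0],
    [0,0,-0.026,0,0,0],
    [0,0,-0.052,0,0,0],
    [0,0,-0.082,0,0,0],
    [0,0,-0.112,0,0,0],
    [0,0,-0.142,0,0,0],
    [0,0,-0.17,0,0,0],
    [0,0,-0.19,0,0,0],
  ],
)

```text
clock: 20.35
tool_pos: [0.5041, 0.2446, 0.3522]
orientation: [-179.9, 0.1, -98.2]
force: [0.3, 0.1, -1.5]
opening: 0.0236
gripper_force: 30.0
```

```bash
python3 - <<'E'
from h import *
go(.5842,-.2501,.35,-80.8)
E
```

```text
tcp [0.5041 0.2446 0.3522] [-179.9223    0.073   -98.2107] t 20.35 F [ 0.3089  0.1454 -1.4706] | full row: [ 0.4782 -0.1499  0.0018 -0.0015  0.0011 -0.3039]
```

Half of that now, with the turn, then the rest.

Request:
carry_out(
  rows=[
    [0.012,-0.004,0,0,0,-0.01],
    [0.04,-0.0125,0,0,0,-0.03],
    [0.08,-0.025,0,0,0,-0.05],
    [0.125,-0.039,0,0,0,-0.08],
    [0.17,-0.053,0,0,0,-0.11],
    [0.215,-0.067,0,0,0,-0.14],
    [0.26,-0.0815,0,0,0,-0.165],
    [0.3,-0.094,0,0,0,-0.19],
  ],
)

```text
clock: 21.35
tool_pos: [0.5534, -0.068, 0.3493]
orientation: [179.9, 0.0, -87.3]
force: [0.7, 0.2, -0.4]
opening: 0.0238
gripper_force: 30.0
```

```bash
python3 - <<'E'
from h import *
go(.5842,-.2501,.29,-80.8)
E
```

```text
tcp [ 0.5534 -0.068   0.3493] [179.9343   0.0001 -87.2828] t 21.35 F [ 0.7109  0.1936 -0.3845] | full row: [ 0.1834 -0.0222  0.0593  0.0011  0.0001 -0.1131]
```

Request:
carry_out(
  rows=[
    [0.04,-0.005,0.006,0,0,-0.025],
    [0.08,-0.01,0.018,0,0,-0.05],
    [0.115,-0.014,0.03,0,0,-0.07],
    [0.145,-0.018,0.042,0,0,-0.09],
    [0.17,-0.021,0.052,0,0,-0.105],
    [0.183,-0.022,0.059,0,0,-0.113],
    [0.183,-0.022,0.059,0,0,-0.113],
    [0.183,-0.022,0.059,0,0,-0.113],
  ],
)

```text
clock: 22.35
tool_pos: [0.5845, -0.2471, 0.2914]
orientation: [-180.0, -0.0, -80.8]
force: [-0.2, -0.0, -1.0]
opening: 0.0237
gripper_force: 30.0
```

```bash
python3 - <<'E'
from h import *
go(.5842,-.2501,.22,-80.8)
E
```

```text
tcp [ 0.5845 -0.2471  0.2914] [-179.9813   -0.0025  -80.8285] t 22.35 F [-0.2416 -0.0022 -1.0153] | full row: [ 0.0029  0.0008  0.0714 -0.0003 -0.     -0.0005]
```

Request:
carry_out(
  rows=[
    [0.003,0.0005,0.005,0,0,0],
    [0.003,0.0005,0.02,0,0,0],
    [0.003,0.0005,0.04,0,0,0],
    [0.003,0.0005,0.055,0,0,0],
    [0.003,0.0005,0.06,0,0,0],
    [0.003,0.0005,0.06,0,0,0],
    [0.003,0.0005,0.06,0,0,0],
  ],
)

```text
clock: 23.22
tool_pos: [0.5849, -0.2505, 0.2319]
orientation: [-179.9, -0.0, -80.8]
force: [0.4, 0.3, -1.7]
opening: 0.024
gripper_force: 30.0
```

```bash
python3 - <<'E'
from h import *
go(.5842,-.2501,.122,-80.8)
E
```

```text
tcp [ 0.5849 -0.2505  0.2319] [-179.9431   -0.0296  -80.824 ] t 23.225 F [ 0.4404  0.3452 -1.6671] | full row: [-0.0006  0.0008  0.1099 -0.001  -0.0005 -0.0004]
```

Aligned to under a millimetre; slow insertion.

Request:
carry_out(
  rows=[
    [-0.0003,0.0005,0.006,0,0,0],
    [-0.0003,0.0005,0.014,0,0,0],
    [-0.0003,0.0005,0.022,0,0,0],
    [-0.0003,0.0005,0.03,0,0,0],
    [-0.0003,0.0005,0.038,0,0,0],
    [-0.0003,0.0005,0.046,0,0,0],
    [-0.0003,0.0005,0.054,0,0,0],
    [-0.0003,0.0005,0.06,0,0,0],
  ],
)

```text
clock: 24.22
tool_pos: [0.5839, -0.2502, 0.1705]
orientation: [180.0, 0.0, -80.8]
force: [-0.2, -0.1, -0.6]
opening: 0.0238
gripper_force: 30.0
```

Request:
carry_out(
  rows=[
    [0,0,0.006,0,0,0],
    [0,0,0.014,0,0,0],
    [0,0,0.022,0,0,0],
    [0,0,0.03,0,0,0],
    [0,0,0.037,0,0,0],
    [0,0,0.043,0,0,0],
    [0,0,0.047,0,0,0],
    [0,0,0.049,0,0,0],
  ],
)

```text
clock: 25.22
tool_pos: [0.584, -0.2502, 0.122]
orientation: [180.0, -0.0, -80.8]
force: [0.1, 0.2, -1.3]
opening: 0.024
gripper_force: 30.0
```

Request:
carry_out(
  rows=[
    [0,0,0.001,0,0,0],
    [0,0,0.001,0,0,0],
    [0,0,0.001,0,0,0],
  ],
)

```text
clock: 25.6
tool_pos: [0.5841, -0.2503, 0.1214]
orientation: [-180.0, -0.0, -80.8]
force: [0.6, 0.6, -0.1]
opening: 0.0237
gripper_force: 30.0
```

Request:
carry_out(
  rows=[
    [0,0,0,0,0,0],
    [0,0,0,0,0,0],
    [0,0,0,0,0,0],
    [0,0,0,0,0,0],
    [0,0,0,0,0,0],
    [0,0,0,0,0,0],
    [0,0,0,0,0,0],
    [0,0,0,0,0,0],
  ],
  grip=1,
)

```text
clock: 26.6
tool_pos: [0.584, -0.2502, 0.1211]
orientation: [-180.0, -0.0, -80.8]
force: [0.1, 0.4, 0.0]
opening: 0.0871
gripper_force: 0.0
```

Request:
carry_out(
  rows=[
    [0,0,-0.01,0,0,0],
    [0,0,-0.03,0,0,0],
    [0,0,-0.06,0,0,0],
    [0,0,-0.1,0,0,0],
    [0,0,-0.14,0,0,0],
    [0,0,-0.17,0,0,0],
    [0,0,-0.18,0,0,0],
    [0,0,-0.18,0,0,0],
  ],
)

```text
clock: 27.6
tool_pos: [0.584, -0.2502, 0.3017]
orientation: [-179.9, -0.0, -80.8]
force: [-0.1, -0.3, -0.4]
opening: 0.0879
gripper_force: 0.0
```

```bash
python3 - <<'E'
from h import *
a=viewer.snapshot("side")[120:360,130:418]; b=viewer.snapshot("top")[140:300,140:332]
cv2.imwrite("pics/s9.png",np.hstack([cv2.resize(i,(400,333),interpolation=2) for i in (a,b)])[:,:,::-1])
E
```

```text
(no output)
```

View pics/s9.png

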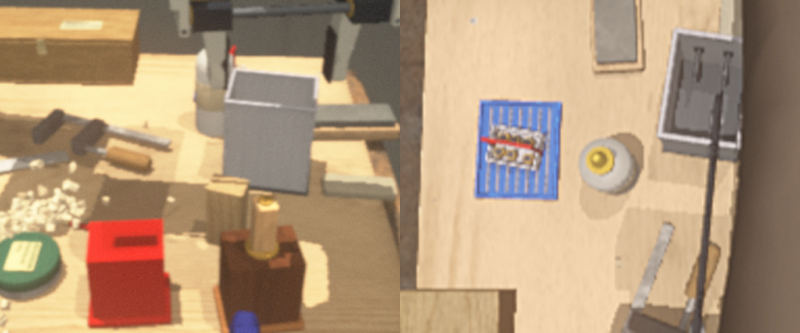

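The rod stands home in the brown block (side about (319,280)). The basket stands flat in the middle of the tray (top about (387,211) in the crop's right panel is the tray, basket at its centre), and the bottle and offcut are undisturbed. Handing in.

```bash
python3 -c "
from plant import workorder
print(workorder.close_job())"
```

```text
the job is handed in; nothing more can be done
None
```

I handed the job in at about 28 s: the basket stands in the drain tray, the hook rod is back home in its stand, and the last pictures show the glue bottle and offcut standing where they were; the hand-in returned no verdict.

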